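Clamp the parts jar and unscrew its lid

ROBOT

A 6-joint arm with a two-finger parallel gripper is mounted at the origin on the work surface. World frame = base frame: x ahead of the robot, y to its left, z up, the work surface at z = 0. Lengths are in mm, angles in rad, forces in N, time in s.
With the tool pointing down it reaches from about 250 to 775 mm from the base axis. Payload 4 kg.
Tool frame: the origin (TCP) lies midway between the tips of the shut fingers; the grasp point (between the pads) lies 19 mm behind it; z points along the fingers, y is the line along which they close (so a half turn about z gives the same grasp; the last joint's range is limited). The gripper opens to 85 mm and grips with 20 to 120 N. Pads are 22 mm wide; open, the fingers measure 114 mm over their backs; the gripper's body (76 mm by 85 mm) begins 54 mm behind the grasp point. The pads swing forward as they close: fully open they stand 13 mm farther back than shut.
Start: joints at [-1.23, 0.087, 1.371, -0, 1.684, -0.103], TCP at [236.155, -496.738, 231.341] pointing down, gripper open.
Joint ranges: [-3.1, 3.1], [-0.76, 2.03], [0.27, 2.55], [-1.08, 4.22], [0.17, 2.65], [-2.57, 2.57]. Speed limits (rad/s): [2.79, 2.79, 3.14, 3.14, 3.14, 3.14].

INTERFACE

Orientations are given as [roll, pitch, yaw] about the fixed x, y, z axes, in that order (R = Rz(yaw) Ry(pitch) Rx(roll)).
In Python, from plant import robot, imaging gives the robot as it stands (robot), with the cameras (imaging).
- The arm moves only by the tool inch_along, called by a JSON object that holds its "name" and its "arguments". Schema: {"type":"object","properties":{"offsets":{"type":"array","items":{"type":"array","items":{"type":"array","items":{"type":"number"},"minItems":6,"maxItems":6},"minItems":1,"maxItems":12},"minItems":1,"maxItems":1},"finger_gap":{"type":"number"},"only":{"type":"string"},"quiet":{"type":"boolean"},"lines":{"type":"string"}},"required":["offsets"],"additionalProperties":false}. offsets is a list that holds a single list of rows (three levels of brackets), with 1 to 12 rows, each of 6 numbers: dx, dy, dz in units of 50 mm, then a rotation vector rx, ry, rz in rad; each row shifts and turns the commanded pose from where the row before left it, along the tool's axes as they then stand; what a row does not reach is not made up. A row lasts 1/12 s, in which the tool goes at most 41.7 mm and 0.125 rad, less where a joint would pass 70% of its speed; a pose out of reach is approached as far as the arm can. finger_gap is the opening from 0.0 (shut) to 1.0 (fully open), set as the call begins (left out keeps the last). The fingers move at their own pace and stop on an object; the grip force is fixed at half the most. Time passes only in rows, so rows that do not move let the fingers close. The tool returns the time, the measured TCP pose, the force, the opening and the grip force at its end. only (a regular expression) keeps the lines of the reply that match it, lines (a string "A,B") keeps lines A to B, and quiet returns only ok. Input that does not fit is refused with a message, and nothing moves.
- robot.get_state(): the state, without advancing time (a new reading comes with each control period).
- imaging.camera(name): name is "side" or "top" or "wrist"; returns the picture (420x560x3 uint8, red, green, blue); there is no depth.
- imaging.camera_params(name): a dict with "fovy" (degrees; the focal length in pixels is half the picture's height over the tangent of half this angle, whatever the lens; pixels are square), "cx", "cy" (the principal point, pixels), "pose" (4x4, takes a point from camera to world coordinates). Camera axes: x right, y up, looking along -z (the intrinsics and any distortion apply to the point x, -y, -z); pixel columns grow to the right and rows downward; lengths in mm; the calibration is good to about 2 mm. A picture is of the moment at which its call begins: read the wrist's pose just before it. camera_params takes no time and is no camera call; for the wrist camera it gives the pose at the moment of the call.
- robot.finish_job(): hands the job in; it is judged then, once.
The state is a dict: "time": time; "joint_pos": joint angles; "qd": joint speeds; "effort": joint torques, N m; "eef_pos": TCP position; "eef_rot": TCP orientation; "ft_force": force on the tool from outside, world axes, zero at the start; "wrist_torque": the same for the moment, N m; "grip_width": opening from 0.0 (shut) to 1.0 (fully open); "grip_force": force on a finger pad.
Only numpy, scipy, OpenCV 4.12 (cv2) and the standard library are available. Lean on these libraries where they do the work, as an engineer would, in place of code of your own. Each camera call takes 0.05 s, during which the arm holds its last target. There are 200 camera calls.

TASK

Press the bench clamp's spring pedal down to its stop so that the jaw closes on the square parts jar and stays closed, then unscrew the jar's tight lid counter-clockwise until it comes free, without lifting the jar out of the clamp. Finish still holding the lid in the gripper, level and clear of the jar, a few centimetres directly above its mouth; leave the other things on the bench where they are.

Things in the scene. Friction and masses are not known exactly. Their poses are not given: they have to be found in the camera images.
- clamp: Pedal clamp fixed to the bench: dark steel plate 170 x 310 x 10 mm, a grey fixed jaw 60 mm high (inner face y = +35.5 mm), a sliding steel jaw 55 mm high (face y = -65.5 mm open, -35.5 mm closed) and, towards -y, the pedal. Origin: on the bench top, below the middle of the jar's bed, which is 10 mm up; x along the jaws, +y from pedal to fixed jaw, z up. Its place and yaw vary.
- pedal (a joint): Pedal angle, rad: 0 up at rest, 0.45 fully down at its stop. A return spring and a friction brake resist it (about 10 to 17 N at the pad, jar pushed along included); the brake then holds the pedal, and with it the jaw, wherever it is left. Hinge along clamp x, at clamp y = -98 mm, z = 48 mm.
- pedal_pad (a point): Centre of the top of the pedal's black rubber pad (56 mm along clamp x, 50 mm along the arm, 8 mm thick), 95 mm from the hinge. Up: at clamp (0, -186, 85) mm, sloping 0.35 rad up and outward. At the stop: at clamp (0, -192, 44) mm, sloping 0.1 rad down and outward.
- jar: Square clear plastic jar of bolts, 70 x 70 mm, 78 mm to its shoulder, about 0.6 kg, loose on the clamp's bed between the jaws. Origin: centre of its underside; z up, x and y along its sides. The round neck has three lugs (50 mm across) that hold the lid. Unclamped, it turns with the lid; the jaw pushes it flush against the fixed jaw.
- jar_mouth (a point): Centre of the jar's mouth, 104 mm above the jar's underside (inside the lid at the start). A springy seal here pushes the lid up with up to 12 N, so the closed lid takes up to about 0.6 N m to turn: grip it firmly, about 40 N. Once turned free, the lid hops up about 3 mm.
- lid: Black round ribbed screw lid, 60 mm across, 26 mm high, small grey pointer rib on top along its +x. Origin: centre of its underside, z up; closed, 90 mm above the jar's underside; clear of the neck at 107 mm. Opens counter-clockwise from above. Angle of lid x from jar x: 0 fully closed, starts at 0 to 0.2 rad, free from about 1.0, end stop at about 1.45 (still free to lift).
- carton: Brown cardboard carton, 90 x 70 x 55 mm, standing to one side; leave it. Origin: centre of its underside.
- spool: Grey plastic spool, 90 mm across, 45 mm high, standing to one side; leave it. Origin: centre of its underside.
- filter: Round paper air filter with black rubber top, 80 mm across, 66 mm high; leave it. Origin: centre of its underside.
- tray: White open plastic tray, 110 x 150 x 50 mm; leave it. Origin: centre of its underside.

How it is judged:
By the outcome, as a careful person would: the job done as asked, in the order asked, and still so for the second after the job is handed in, while the arm keeps its last pose, push and grip.
It also fails if it takes over 51 s, if anything falls off the work surface, if the arm or the gripper's body presses on something with over 40 N, if the wrist force passes 120 N, or if a joint passes its speed limit or range.

## Working session

There is one attempt and no reset: what is moved stays moved. The work goes in short steps, Python scripts to look and compute and a tool call to move; the robot and the scene stay as the last step left them, time stands still between calls to the robot, and variables do not carry over. Pictures are saved under pics/ and viewed, at most 10 in all, crops included, and the job is handed in when it is done.

```bash
ls; mkdir -p pics
```

Run:
```python
from plant import robot, imaging
import cv2, numpy as np
for n in ["top","side"]:
    p=imaging.camera_params(n); print(n,{k:(np.round(v,3).tolist() if k=="pose" else v) for k,v in p.items()})
    cv2.imwrite(f"pics/{n}0.png",imaging.camera(n)[:,:,::-1])
print(robot.get_state())
```

```text
pics
plant.py
top {'fovy': 46.56849197399893, 'cx': 284.00658344742607, 'cy': 215.9540447661928, 'pose': [[0.03, 0.977, -0.21, 253.907], [-1.0, 0.03, -0.002, -24.318], [0.004, 0.21, 0.978, 1477.238], [0.0, 0.0, 0.0, 1.0]]}
side {'fovy': 48.32800822716107, 'cx': 278.81621926046677, 'cy': 203.22611565674757, 'pose': [[-0.964, 0.158, -0.216, 308.117], [-0.267, -0.52, 0.812, 886.77], [0.016, 0.84, 0.543, 688.672], [0.0, 0.0, 0.0, 1.0]]}
{'time': 0.1, 'joint_pos': array([-1.23012423e+00,  8.79203255e-02,  1.37212143e+00, -2.27795568e-05,
        1.68359200e+00, -1.03093959e-01]), 'qd': array([ 0.00039442, -0.0014387 , -0.00378308,  0.00189705,  0.00053305,
        0.00114227]), 'effort': array([ 1.39528325e-03, -3.53012824e+01, -3.14218998e+01, -2.33890405e-04,
        7.93661369e-03, -2.40319508e-06]), 'eef_pos': array([ 235.98076732, -496.30690552,  230.22543641]), 'eef_rot': array([-3.13956006e+00, -1.87533121e-04,  4.43763322e-01]), 'ft_force': array([ 0.48072999, -0.63076876, -0.30361199]), 'wrist_torque': array([0.02297653, 0.01021359, 0.02155091]), 'grip_force': 0.0, 'grip_width': 0.9979871160062004}
```

View pics/top0.png

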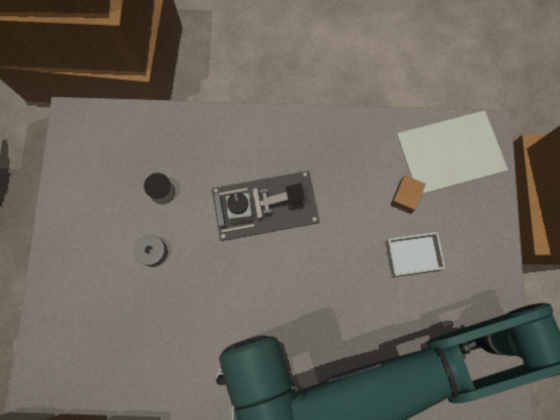

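View pics/side0.png

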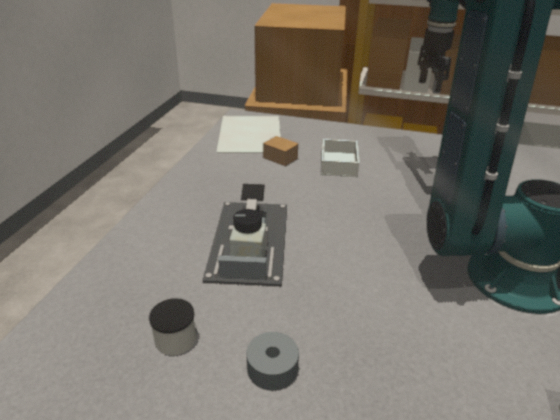

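The top view shows the clamp plate with corners near (213,186), (306,172), (319,222) and (222,240). The lid is at (238,203) and the pedal pad at (294,195). The side view shows the same layout, with the lid at (247,220), the pad at (253,191), and the filter and spool on the near side. Next I'll measure these positions.

Create h.py:
```python
import numpy as np, cv2
from plant import robot, imaging
def K(p,h=420):
    f=h/2/np.tan(np.radians(p["fovy"])/2); return f
def ray(p,u,v):
    f=K(p); d=np.array([(u-p["cx"])/f,-(v-p["cy"])/f,-1.]); T=np.array(p["pose"]); return T[:3,3],T[:3,:3]@d
def onz(p,u,v,z):
    o,d=ray(p,u,v); return o+d*(z-o[2])/d[2]
def proj(p,X):
    T=np.array(p["pose"]); c=T[:3,:3].T@(np.array(X,float)-T[:3,3]); f=K(p); return np.array([p["cx"]+f*c[0]/-c[2],p["cy"]-f*c[1]/-c[2]])
def two(p1,a,p2,b):
    o1,d1=ray(p1,*a);o2,d2=ray(p2,*b); s=np.linalg.lstsq(np.c_[d1,-d2],o2-o1,rcond=None)[0]
    x,y=o1+d1*s[0],o2+d2*s[1]; return (x+y)/2,np.linalg.norm(x-y)
```

Run:
```python
from h import *
im=cv2.imread("pics/top0.png"); g=cv2.cvtColor(im,cv2.COLOR_BGR2GRAY); p=imaging.camera_params("top")
def blob(mask,seed,box):
    n,l,s,c=cv2.connectedComponentsWithStats(mask.astype(np.uint8)); k=l[seed[1],seed[0]]; return (l==k),s[k],c[k]
roi=np.zeros_like(g,bool); roi[165:246,205:325]=1
m=((g<85)&roi).astype(np.uint8); m=cv2.morphologyEx(m,cv2.MORPH_CLOSE,np.ones((15,15)))
cs,_=cv2.findContours(m,cv2.RETR_EXTERNAL,cv2.CHAIN_APPROX_NONE); c=max(cs,key=cv2.contourArea)
r=cv2.minAreaRect(c); b=cv2.boxPoints(r); 
ap=cv2.approxPolyDP(c,5,True)[:,0]; print("approx",ap.tolist())
W=np.array([onz(p,u+0,v+0,10) for u,v in ap]); print(W.round(1)); print([np.linalg.norm(W[i]-W[i-1]).round(1) for i in range(len(W))], W.mean(0))
for nm,(x0,y0,x1,y1),th,z in [("lid",(226,190,250,216),40,116),("pad",(280,178,308,212),35,85)]:
    q=(g[y0:y1,x0:x1]<th).astype(np.uint8); n,l,s,ce=cv2.connectedComponentsWithStats(q); k=1+s[1:,4].argmax(); u,v=ce[k]+[x0,y0]; print(nm,u,v,s[k],onz(p,u,v,z).round(1))
big=cv2.resize(im[160:250,200:330],None,fx=6,fy=6,interpolation=cv2.INTER_CUBIC); cv2.imwrite("pics/topcrop.png",big)
```

```text
approx [[308, 172], [218, 188], [213, 196], [221, 202], [221, 240], [318, 222]]
[[ 712.2  -92.1   10. ]
 [ 651.6  186.8   10. ]
 [ 625.4  200.8   10. ]
 [ 607.1  174.9   10. ]
 [ 488.3  168.2   10. ]
 [ 553.2 -126.    10. ]]
[np.float64(162.6), np.float64(285.5), np.float64(29.6), np.float64(31.7), np.float64(119.0), np.float64(301.2)] [606.2950756   85.43250903  10.        ]
lid 241.0 212.0 [15 22  1  1  1] [554.  101.8 116. ]
pad 296.0 202.9047619047619 [10 23 11  5 21] [593.1 -55.3  85. ]
```

View pics/topcrop.png

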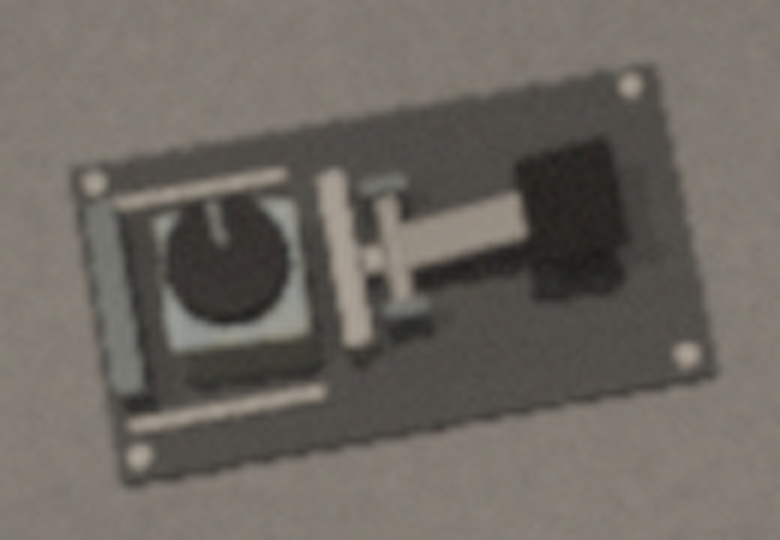

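The enlarged crop puts the plate corners at (211.7,187.2), (308.9,170.6), (318.9,222.1) and (220.3,240.4) in full-image pixels. The lid is centred at (237.6,202.6) with its pointer toward image-up, and the pad is centred at (294.6,192.1).

Run:
```python
from h import *
p=imaging.camera_params("top")
c=lambda u,v:((u+.5)/6-.5+200,(v+.5)/6-.5+160)
W=np.array([onz(p,*c(*q),10) for q in [(73,166),(656,66),(716,375),(124,485)]]); print(W.round(1))
print([np.linalg.norm(W[i]-W[i-1]).round(1) for i in range(4)])
e=(W[0]-W[1])+(W[3]-W[2]); yaw=np.arctan2(-e[0],e[1]); print("yaw",yaw, np.arctan2(*(W[0]-W[3]+W[1]-W[2])[[1,0]]))
L=onz(p,*c(228,258),126); P=onz(p,*c(570,195),83); print("lid",L,"pad",P)
R=np.array([[np.cos(yaw),-np.sin(yaw)],[np.sin(yaw),np.cos(yaw)]])
print("plate centre",W.mean(0)); 
for n,X in [("pad",P),("lid",L)]+[("pc",W.mean(0))]: print(n,"rel clamp-oriented from pad+186:",R.T@(X[:2]-P[:2])+[0,-186])
a=onz(p,*c(212,207),126)-onz(p,*c(222,240),126); print("pointer",np.arctan2(a[1],a[0]))
s=imaging.camera_params("side"); print(two(p,c(228,258),s,(247,213)),"side px of lid top",proj(s,L),"pad",proj(s,P))
```

```text
[[ 653.4  206.4   10. ]
 [ 717.   -94.9   10. ]
 [ 553.  -128.8   10. ]
 [ 486.9  170.4   10. ]]
[np.float64(170.3), np.float64(308.0), np.float64(167.4), np.float64(306.4)]
yaw 0.2127513362240067 0.20845424687519518
lid [578.901227   111.90705252 126.        ] pad [626.33089634 -50.36975026  83.        ]
plate centre [602.57420758  38.25917808  10.        ]
pad rel clamp-oriented from pad+186: [   0. -186.]
lid rel clamp-oriented from pad+186: [-12.09555758 -17.36716885]
pc rel clamp-oriented from pad+186: [ -4.50706447 -94.35310387]
pointer 0.3346749862944268
(array([580.34094375, 111.80671598, 132.5031919 ]), np.float64(5.920806235833163)) side px of lid top [249.0386499  216.05482963] pad [252.04136541 191.7185444 ]
```

Both views agree, the plate measures 307 x 169 mm (310 x 170 expected), and the clamp yaw is 0.21. The pad is near (625,-50) and the lid near (579,112). I'll go above the pad with the gripper shut.

Units first: shifts go in units of 50 mm. So 34 mm is 0.68, -14.5 mm is -0.29.

{"name": "inch_along", "arguments": {"offsets": [[[0.68,-0.29,0,0,0,0],[0.68,-0.29,0,0,0,0],[0.68,-0.29,0,0,0,0],[0.68,-0.29,0,0,0,0],[0.68,-0.29,0,0,0,0],[0.68,-0.29,0,0,0,0],[0.68,-0.29,0,0,0,0],[0.68,-0.29,0,0,0,0],[0.68,-0.29,0,0,0,0],[0.68,-0.29,0,0,0,0],[0.68,-0.29,0,0,0,0],[0.68,-0.29,0,0,0,0]]], "finger_gap": 0}}

```text
time: 1.1
eef_pos: [530.6, -162.7, 230.8]
eef_rot: [-3.141, 0.001, 0.444]
ft_force: [0.1, -1.0, -0.1]
grip_width: -0.004
grip_force: 0.0
```

{"name": "inch_along", "arguments": {"offsets": [[[0.68,-0.29,0,0,0,0],[0.68,-0.29,0,0,0,0],[0.68,-0.29,0,0,0,0],[0.6,-0.29,0,0,0,0],[0,0,0,0,0,0],[0,0,0,0,0,0],[0,0,0,0,0,0]]]}}

```text
time: 1.68
eef_pos: [623.8, -55.5, 230.5]
eef_rot: [-3.141, 0.002, 0.444]
ft_force: [-0.3, -0.9, 0.4]
grip_width: -0.005
grip_force: 0.0
```

Run:
```python
from h import *
p=imaging.camera_params("wrist");print(np.round(p["pose"],2),p["fovy"],p["cx"],p["cy"])
cv2.imwrite("pics/w1.png",imaging.camera("wrist")[:,:,::-1])
print(robot.get_state()["eef_pos"],robot.get_state()["eef_rot"],proj(p,(626,-50,83)),proj(p,(579,112,126)))
```

```text
[[ 4.3000e-01  8.7000e-01  2.4000e-01  6.8428e+02]
 [-9.0000e-01  4.1000e-01  1.1000e-01 -2.5850e+01]
 [-0.0000e+00 -2.6000e-01  9.6000e-01  3.7261e+02]
 [ 0.0000e+00  0.0000e+00  0.0000e+00  1.0000e+00]] 62.87187605885794 284.44062682538225 212.15739770323833
[623.65643729 -56.05323047 230.88741607] [-3.14148398e+00  1.20985306e-03  4.43026022e-01] [280.69960406 193.74953629] [ 48.70239916 169.44200074]
```

View pics/w1.png

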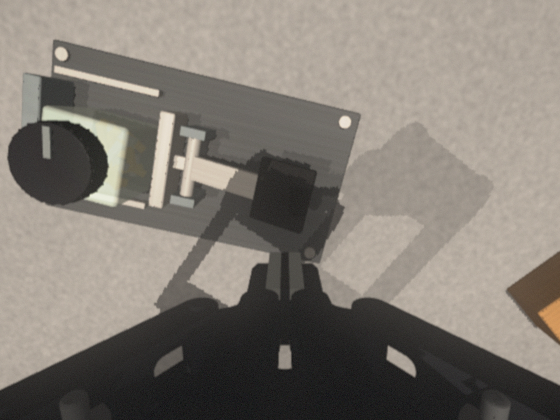

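In the wrist view the pad centre is at (284,194), against a prediction of (281,194). The lid top is near (57,162), and its pointer runs from (46,158) to (46,126). The fingertips show at about (285,255).

Run:
```python
from h import *
p=imaging.camera_params("wrist")
print("pad",onz(p,284,194,84),"corners",[onz(p,*q,84).round(0) for q in [(263,155),(316,170),(301,233),(250,218)]])
print("lid",onz(p,57,160,126), "ptr",[onz(p,46,y,126).round(1) for y in (158,126)])
C=[onz(p,*q,12).round(1) for q in [(54,40),(360,113)]]; print("corners",C,np.arctan2(-(C[0]-C[1])[0],(C[0]-C[1])[1]))
J=[onz(p,*q,65).round(1) for q in [(162,112),(151,207)]]; print("sliding jaw edge z65",J)
```

```text
pad [627.07109504 -53.189895    84.        ] corners [array([650., -23.,  84.]), array([657., -69.,  84.]), array([602., -82.,  84.]), array([595., -35.,  84.])]
lid [588.11505525 108.10904479 126.        ] ptr [array([586.1, 115.6, 126. ]), array([607.9, 121.4, 126. ])]
corners [array([654.6, 203.9,  12. ]), array([721.3, -93.3,  12. ])] 0.22076993274056236
sliding jaw edge z65 [array([643.4,  70.9,  65. ]), array([559.4,  51. ,  65. ])]
```

Scaled: 10 mm is 0.2, 2 mm is 0.04.

{"name": "inch_along", "arguments": {"offsets": [[[0.04,0,0.5,0,0,0],[0,0,0.7,0,0,0],[0,0,0.7,0,0,0],[0,0,0.5,0,0,0],[0,0,0.2,0,0,0],[0,0,0,0,0,0],[0,0,0,0,0,0]]]}}

```text
time: 2.32
eef_pos: [626.1, -55.5, 102.3]
eef_rot: [3.141, -0.001, 0.442]
ft_force: [0.8, 0.4, -0.1]
grip_width: 0.003
grip_force: 0.0
```

{"name": "inch_along", "arguments": {"offsets": [[[0,0,0.1,0,0,0],[0,0,0.1,0,0,0],[0,0,0.1,0,0,0],[0,0,0.1,0,0,0],[0,0,0,0,0,0],[0,0,0,0,0,0]]]}}

```text
time: 2.82
eef_pos: [627.7, -55.3, 83.7]
eef_rot: [3.138, -0.004, 0.444]
ft_force: [0.3, -0.9, 4.3]
grip_width: -0.001
grip_force: 2.2
```

{"name": "inch_along", "arguments": {"offsets": [[[0,0,0.08,0,0,0],[0,0,0.08,0,0,0],[0,0,0.08,0,0,0],[0,0,0.08,0,0,0],[0,0,0.08,0,0,0],[0,0,0,0,0,0]]]}}

```text
time: 3.32
eef_pos: [628.9, -57.6, 65.5]
eef_rot: [3.132, -0.005, 0.443]
ft_force: [0.0, -4.6, 9.5]
grip_width: 0.003
grip_force: 3.9
```

{"name": "inch_along", "arguments": {"offsets": [[[0,0,0.08,0,0,0],[0,0,0.08,0,0,0],[0,0,0.06,0,0,0],[0,0,0.06,0,0,0],[0,0,0,0,0,0],[0,0,0,0,0,0]]]}}

```text
time: 3.82
eef_pos: [629.2, -58.6, 52.3]
eef_rot: [3.13, -0.005, 0.443]
ft_force: [-0.4, -7.7, 11.7]
grip_width: 0.002
grip_force: 5.8
```

Scaled: 3 mm is 0.06, 2 mm is 0.04.

{"name": "inch_along", "arguments": {"offsets": [[[0,0,0.06,0,0,0],[0,0,0.06,0,0,0],[0,0,0.04,0,0,0],[0,0,0,0,0,0],[0,0,0,0,0,0]]]}}

```text
time: 4.23
eef_pos: [629.2, -58.5, 44.6]
eef_rot: [3.131, -0.005, 0.443]
ft_force: [-0.8, -7.2, 12.9]
grip_width: 0.003
grip_force: 6.7
```

{"name": "inch_along", "arguments": {"offsets": [[[0,0,0.04,0,0,0],[0,0,0.04,0,0,0],[0,0,0,0,0,0],[0,0,0,0,0,0]]]}}

```text
time: 4.57
eef_pos: [629.4, -58.5, 43.4]
eef_rot: [3.13, -0.005, 0.443]
ft_force: [-6.0, -7.5, 22.0]
grip_width: 0.001
grip_force: 11.4
```

The force rose sharply at z≈43.5, so the pedal is at its stop. I'll press slightly harder to confirm, then retract.

{"name": "inch_along", "arguments": {"offsets": [[[0,0,0.04,0,0,0],[0,0,0,0,0,0],[0,0,0,0,0,0]]]}}

```text
time: 4.82
eef_pos: [629.4, -58.5, 43.2]
eef_rot: [3.13, -0.006, 0.443]
ft_force: [-9.5, -7.3, 28.3]
grip_width: 0.001
grip_force: 14.5
```

{"name": "inch_along", "arguments": {"offsets": [[[0,0,-0.1,0,0,0],[0,0,-0.2,0,0,0],[0,0,-0.5,0,0,0],[0,0,-0.8,0,0,0],[0,0,-0.8,0,0,0],[0,0,-0.8,0,0,0],[0,0,-0.5,0,0,0],[0,0,0,0,0,0],[0,0,0,0,0,0]]], "finger_gap": 1}}

```text
time: 5.57
eef_pos: [626.8, -54.0, 220.6]
eef_rot: [3.14, -0.004, 0.445]
ft_force: [-0.4, 0.1, -0.8]
grip_width: 0.998
grip_force: 0.0
```

Run:
```python
from h import *
cv2.imwrite("pics/w2.png",imaging.camera("wrist")[:,:,::-1])
```

```text
(no output)
```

View pics/w2.png

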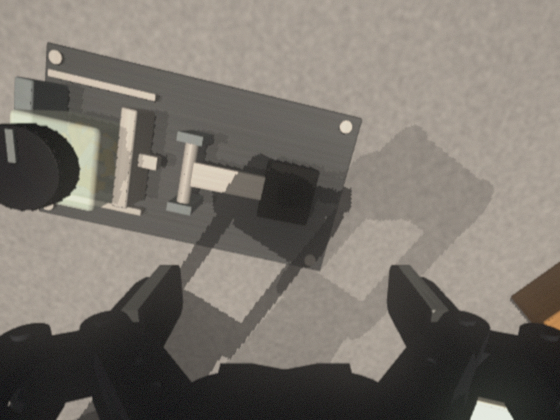

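The wrist view shows the pedal still down, with its pad at (288,190), and the sliding jaw shifted toward the jar at (125,160). The jar and lid are at the left edge, so I'll move over the lid to measure it.

Scaled: -35 mm is -0.7, 8 mm is 0.16.

{"name": "inch_along", "arguments": {"offsets": [[[0.16,-0.7,0,0,0,0],[0.16,-0.7,0,0,0,0],[0.16,-0.7,0,0,0,0],[0.16,-0.7,0,0,0,0],[0.16,-0.7,0,0,0,0],[0,0,0,0,0,0],[0,0,0,0,0,0],[0,0,0,0,0,0]]]}}

```text
time: 6.28
eef_pos: [586.1, 120.6, 215.9]
eef_rot: [-3.141, 0.004, 0.444]
ft_force: [0.4, -1.2, 0.6]
grip_width: 1.002
grip_force: 0.0
```

Run:
```python
from h import *
import json
p=imaging.camera_params("wrist"); p["pose"]=np.array(p["pose"]).tolist(); json.dump(p,open("w3.json","w"))
cv2.imwrite("pics/w3.png",imaging.camera("wrist")[:,:,::-1]); cv2.imwrite("pics/top3.png",imaging.camera("top")[:,:,::-1])
```

```text
(no output)
```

View pics/w3.png

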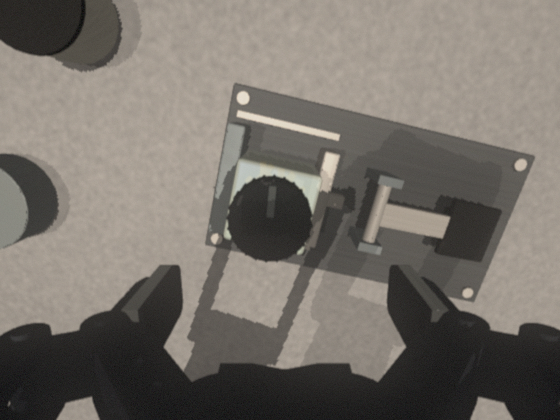

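The lid's dark disc is centred near (271,218), radius about 43 px. The pointer runs from (271,216) to (271,186). The jar sits flush between the jaws.

Run:
```python
from h import *
import json
p=json.load(open("w3.json")); im=cv2.imread("pics/w3.png"); g=cv2.cvtColor(im,cv2.COLOR_BGR2GRAY)
roi=np.zeros_like(g); cv2.circle(roi,(271,218),50,1,-1)
m=((g<45)&(roi>0)).astype(np.uint8); m=cv2.morphologyEx(m,cv2.MORPH_OPEN,np.ones((9,9)))
c=max(cv2.findContours(m,cv2.RETR_EXTERNAL,cv2.CHAIN_APPROX_NONE)[0],key=cv2.contourArea); ce=cv2.minEnclosingCircle(c); e=cv2.fitEllipse(c); print(ce,e)
u,v=e[0]; L=onz(p,u,v,120); print("lid z120",L,"z126",onz(p,u,v,126), "R mm",[np.linalg.norm(onz(p,u+ce[1],v,z)-onz(p,u,v,z)).round(1) for z in (113,126)])
a,b=onz(p,271,216,126),onz(p,271,187,126); print("ptr ang",np.arctan2(*(b-a)[[1,0]]),a,b)
C=[onz(p,*q,10) for q in [(236,84),(533,156)]]; d=C[0]-C[1]; print("clamp yaw",np.arctan2(-d[0],d[1]),np.linalg.norm(d))
# jar shoulder edge far side & corners
J=[onz(p,*q,88) for q in [(243,160),(322,176)]]; d=J[0]-J[1]; print("jar",J,np.linalg.norm(d),np.arctan2(-d[0],d[1]))
# sliding jaw top far corner, fixed jaw inner corner
print("jaws",onz(p,341,154,65),onz(p,243,126,70))
# wrist camera vs state
t=cv2.imread("pics/top3.png"); cv2.imwrite("pics/top3c.png",cv2.resize(t[160:250,200:330],None,fx=6,fy=6,interpolation=cv2.INTER_CUBIC))
s=robot.get_state(); print(s["eef_pos"])
```

```text
((295.5, 225.0), 9.013978004455566) ((295.94573974609375, 225.2359161376953), (11.18354606628418, 17.799184799194336), 84.0927505493164)
lid z120 [582.12968235 110.34093623 120.        ] z126 [583.76490355 111.35043338 126.        ] R mm [np.float64(6.7), np.float64(6.4)]
ptr ang 0.4344197366509813 [582.33722124 130.14613433 126.        ] [601.12859251 138.86497878 126.        ]
clamp yaw 0.2187972727181468 303.5563467145021
jar [array([603.67473595, 165.78749773,  88.        ]), array([619.03580246, 104.26062716,  88.        ])] 63.415441067817305 0.24466273780599407
jaws [640.24236266  94.40244268  65.        ] [626.01197764 177.86054288  70.        ]
[586.82181564 119.56574771 216.82753822]
```

Run:
```python
from h import *
import json
p=json.load(open("w3.json")); im=cv2.imread("pics/w3.png"); g=cv2.cvtColor(im,cv2.COLOR_BGR2GRAY)
print("grey",g[230,245:300:6],g[175,271],g[240,330])
sub=cv2.GaussianBlur(g[150:285,200:345],(5,5),0)
h=cv2.HoughCircles(sub,cv2.HOUGH_GRADIENT,1,60,param1=80,param2=12,minRadius=36,maxRadius=48); print(h)
for u,v,r in [(h[0][0][0]+200,h[0][0][1]+150,h[0][0][2]),(271,218,43)]:
    for z in (120,126): print(u,v,z,onz(p,u,v,z).round(1),np.linalg.norm(onz(p,u+r,v,z)-onz(p,u,v,z)).round(1))
```

```text
grey [46 43 44 43 42 38 42 40 34 43] 166 56
[[[71.5 69.5 44. ]]]
271.5 219.5 120 [578.4 128.2 120. ] 31.8
271.5 219.5 126 [580.2 128.7 126. ] 31.0
271 218 120 [579.3 129.  120. ] 31.0
271 218 126 [581.  129.5 126. ] 30.2
```

The lid is at (580,129), its radius comes out at 31 mm (30 expected), and its angle is about 0.2 relative to the clamp. I'll centre over it and descend.

{"name": "inch_along", "arguments": {"offsets": [[[-0.04,-0.22,0.4,0,0,0],[0,0,0.6,0,0,0],[0,0,0.6,0,0,0],[0,0,0.4,0,0,0],[0,0,0.3,0,0,0],[0,0,0.14,0,0,0],[0,0,0,0,0,0],[0,0,0,0,0,0],[0,0,0,0,0,0]]]}}

```text
time: 7.13
eef_pos: [581.7, 129.4, 97.9]
eef_rot: [3.141, -0.003, 0.443]
ft_force: [0.5, 0.1, 0.0]
grip_width: 1.0
grip_force: 0.0
```

```bash
python3 -c "
from h import *
cv2.imwrite('pics/w4.png',imaging.camera('wrist')[:,:,::-1])"
```

```text
(no output)
```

View pics/w4.png

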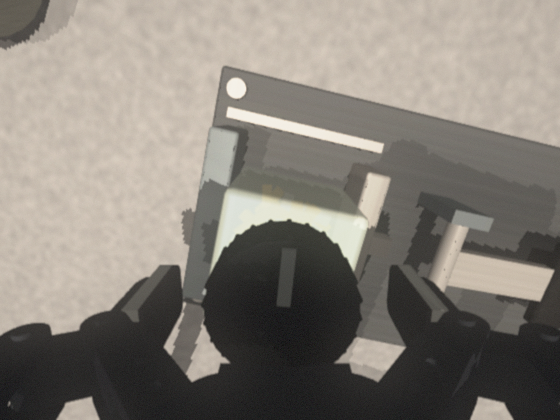

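The lid lies midway between the fingers: it spans columns 203–362 and the fingers 180–390. I'll check its centre along tool x as well.

Run:
```python
from h import *
p=imaging.camera_params("wrist"); s=robot.get_state(); x=s["eef_pos"]
print(x, onz(p,282.5,299,126),np.linalg.norm(onz(p,361,299,126)-onz(p,204,299,126)), onz(p,285,220,126))
```

```text
[581.74892814 129.58515658  98.20710534] [583.29090833 132.00684987 126.        ] 58.210652943213354 [611.24786526 144.2810926  126.        ]
```

{"name": "inch_along", "arguments": {"offsets": [[[0.04,-0.02,0.1,0,0,0],[0,0,0,0,0,0],[0,0,0,0,0,0]]]}}

```text
time: 7.43
eef_pos: [581.9, 131.7, 91.4]
eef_rot: [3.141, -0.0, 0.444]
ft_force: [-0.4, 0.9, 0.6]
grip_width: 1.0
grip_force: 0.0
```

{"name": "inch_along", "arguments": {"offsets": [[[0,0,0,0,0,0],[0,0,0,0,0,0],[0,0,0,0,0,0],[0,0,0,0,0,0],[0,0,0,0,0,0],[0,0,0,0,0,0],[0,0,0,0,0,0],[0,0,0,0,0,0]]], "finger_gap": 0}}

```text
time: 8.1
eef_pos: [582.3, 131.0, 92.0]
eef_rot: [3.14, -0.001, 0.444]
ft_force: [-0.6, -4.3, 4.3]
grip_width: 0.686
grip_force: 65.6
```

Gripped at 66 N with an opening of 0.686, which is about 58 mm. Now I'll turn it counter-clockwise.

{"name": "inch_along", "arguments": {"offsets": [[[0,0,0,0,0,-0.08],[0,0,0,0,0,-0.08],[0,0,0,0,0,-0.08],[0,0,0,0,0,-0.08],[0,0,0,0,0,0]]]}}

```text
time: 8.52
eef_pos: [581.7, 132.8, 92.0]
eef_rot: [-3.14, -0.002, 0.767]
ft_force: [-1.4, -0.5, 4.5]
grip_width: 0.688
grip_force: 65.7
```

```bash
python3 -c "
from plant import robot, imaging;s=robot.get_state();print(s['wrist_torque'],s['joint_pos'])"
```

```text
[-0.08138668  0.14679054  0.14856237] [0.12825186 0.25497094 1.45763884 0.00222997 1.42851834 0.93181995]
```

{"name": "inch_along", "arguments": {"offsets": [[[0,0,0,0,0,-0.08],[0,0,0,0,0,-0.08],[0,0,0,0,0,-0.08],[0,0,0,0,0,-0.08],[0,0,0,0,0,-0.08],[0,0,0,0,0,-0.08],[0,0,0,0,0,-0.08],[0,0,0,0,0,0]]]}}

```text
time: 9.18
eef_pos: [579.9, 134.4, 92.2]
eef_rot: [-3.137, -0.004, 1.327]
ft_force: [-5.7, 5.1, 8.5]
grip_width: 0.69
grip_force: 66.0
```

```bash
python3 -c "
from h import *
s=robot.get_state();print(s['wrist_torque'],s['joint_pos'])
cv2.imwrite('pics/w5.png',imaging.camera('wrist')[:,:,::-1])"
```

```text
[0.55397652 0.91259502 0.01351878] [0.12954503 0.25404525 1.45829763 0.00542347 1.43247161 0.3721565 ]
```

View pics/w5.png

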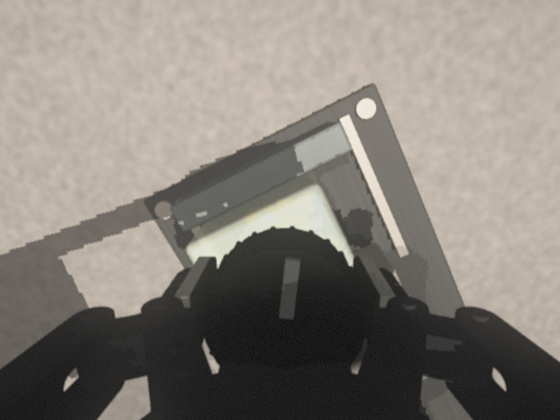

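The pointer at (289,290) still lines up with the gripper and the jar is still flush with the fixed jaw, so nothing has slipped. The lid angle is about 1.1 rad. I'll add a little margin, then lift gently.

{"name": "inch_along", "arguments": {"offsets": [[[0,0,0,0,0,-0.06],[0,0,0,0,0,-0.06],[0,0,0,0,0,-0.04],[0,0,0,0,0,0]]]}}

```text
time: 9.57
eef_pos: [579.2, 134.4, 92.4]
eef_rot: [-3.136, -0.004, 1.486]
ft_force: [-7.7, 4.1, 10.9]
grip_width: 0.689
grip_force: 66.2
```

{"name": "inch_along", "arguments": {"offsets": [[[0,0,-0.02,0,0,0],[0,0,-0.02,0,0,0],[0,0,-0.04,0,0,0],[0,0,-0.04,0,0,0],[0,0,0,0,0,0]]]}}

```text
time: 9.98
eef_pos: [579.1, 134.0, 95.6]
eef_rot: [-3.135, -0.003, 1.485]
ft_force: [-4.7, 3.7, 0.8]
grip_width: 0.69
grip_force: 65.3
```

{"name": "inch_along", "arguments": {"offsets": [[[0,0,-0.06,0,0,0],[0,0,-0.06,0,0,0],[0,0,-0.06,0,0,0],[0,0,0,0,0,0]]]}}

```text
time: 10.32
eef_pos: [582.3, 131.5, 106.9]
eef_rot: [3.141, 0.0, 1.484]
ft_force: [-2.4, -0.2, -0.4]
grip_width: 0.686
grip_force: 65.2
```

{"name": "inch_along", "arguments": {"offsets": [[[0,0,-0.06,0,0,0],[0,0,-0.08,0,0,0],[0,0,-0.08,0,0,0],[0,0,0,0,0,0]]]}}

```text
time: 10.65
eef_pos: [583.5, 131.3, 119.5]
eef_rot: [3.137, -0.0, 1.483]
ft_force: [0.6, 0.1, -0.9]
grip_width: 0.687
grip_force: 65.2
```

{"name": "inch_along", "arguments": {"offsets": [[[0,-0.02,-0.16,0,0,0],[0,-0.02,-0.16,0,0,0],[0,0,-0.12,0,0,0],[0,0,0,0,0,0],[0,0,0,0,0,0],[0,0,0,0,0,0],[0,0,0,0,0,0]]]}}

```text
time: 11.23
eef_pos: [579.6, 131.7, 138.8]
eef_rot: [-3.141, 0.0, 1.484]
ft_force: [-0.5, 0.0, -0.7]
grip_width: 0.689
grip_force: 65.2
```

Run:
```python
from h import *
w=imaging.camera("wrist"); s=imaging.camera("side"); p=imaging.camera_params("side"); print(proj(p,(581,131,114)),proj(p,(581,131,150)))
c=cv2.resize(s[150:300,180:320],(560,600),interpolation=cv2.INTER_CUBIC)[:420]
c=cv2.resize(s[160:265,180:320],(560,420),interpolation=cv2.INTER_CUBIC)
cv2.imwrite("pics/f.png",cv2.resize(np.hstack([w,c]),(800,300))[:,:,::-1])
```

```text
[245.30434512 225.517703  ] [244.9054048  211.30158672]
```

View pics/f.png

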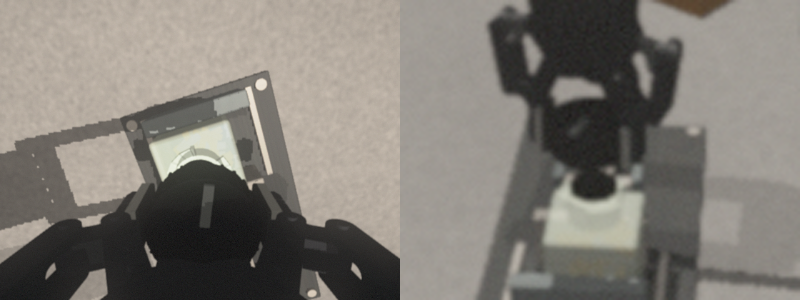

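The lid is held level above the open mouth, which shows the white neck and dark opening. In the side view the mouth is at about column 594 and the lid at about 583. That suggests a few millimetres of offset, so I'll measure it.

Run:
```python
from h import *
p=imaging.camera_params("side"); s=imaging.camera("side")
w=imaging.camera("wrist")
a=cv2.resize(s[180:255,205:295],(720,600),interpolation=cv2.INTER_CUBIC)
b=w[160:340,160:420]; b=cv2.resize(b,(720,498),interpolation=cv2.INTER_CUBIC)
cv2.imwrite("pics/g.png",cv2.resize(np.hstack([a,cv2.copyMakeBorder(b,0,102,0,0,cv2.BORDER_CONSTANT)]),(800,333))[:,:,::-1])
```

```text
(no output)
```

View pics/g.png

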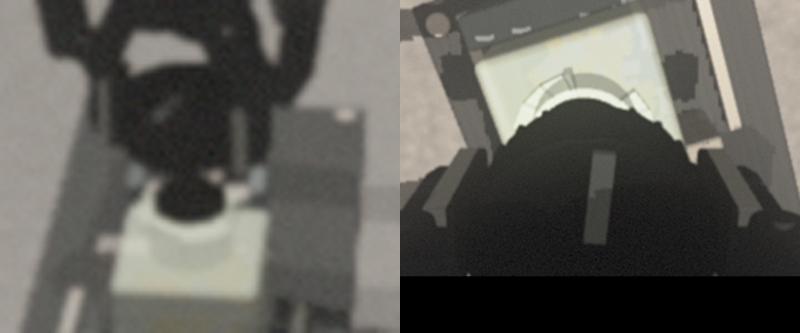

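Both views put the lid about 4 mm too far in +x. I'll correct that and hand in.

Scaled: -2 mm is -0.04.

{"name": "inch_along", "arguments": {"offsets": [[[0,-0.04,0,0,0,0],[0,-0.04,0,0,0,0],[0,0,0,0,0,0],[0,0,0,0,0,0],[0,0,0,0,0,0],[0,0,0,0,0,0],[0,0,0,0,0,0],[0,0,0,0,0,0]]]}}

```text
time: 12.1
eef_pos: [575.9, 132.1, 139.3]
eef_rot: [3.142, 0.0, 1.484]
ft_force: [0.4, 0.2, 0.5]
grip_width: 0.692
grip_force: 65.2
```

```bash
python3 -c "
from plant import robot, imaging
print(robot.finish_job())"
```

```text
the job is handed in; nothing more can be done
None
```

I handed the job in at about 12 s: the pedal was pressed to its stop and held, the jaw closed on the jar, and the lid was unscrewed and is held level about 3 cm above the mouth; no verdict was returned.

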